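# Walk a heavy media tub home on the fish-room shelf

## Robot

A 6-joint arm with a two-finger parallel gripper is mounted at the origin on the work surface. World frame = base frame: x ahead of the robot, y to its left, z up, the work surface at z = 0. Lengths are in m, angles in rad, forces in N, time in s.
With the tool pointing down it reaches from about 0.35 to 0.775 m from the base axis. Payload 5.5 kg.
Tool frame: the origin (TCP) lies on the centre line of the jaws, within the pads' length; the fingertips stand 11 mm ahead of it and the grasp point (between the pads) lies 8 mm behind it (env.nose_length is the distance from the TCP to the fingertips, in m); x points along the fingers, z is the direction in which the jaws open and shut, and the axes are right-handed (so a half turn about x gives the same grasp; the last joint's range is limited). The gripper opens to 85 mm and grips with 20 to 120 N. Pads are 22 mm wide; open, the fingers measure 114 mm over their backs; the gripper's body (76 mm by 85 mm) begins 54 mm behind the grasp point. The pads swing forward as they close: fully open they stand 13 mm farther back than shut.
Start: joints at [1.071, 0.313, 0.046, 1.304, 0, 1.431], TCP at [0.202, 0.538, 0.242] pointing down, gripper open.
Joint ranges: [-2.76, 2.76], [-0.86, 1.69], [-1.03, 1.26], [-2.2, 2.34], [-1.47, 1.5], [-3.14, 3.14]. Speed limits (rad/s): [2.57, 2.57, 3.14, 3.14, 3.14, 3.14].

## Interface

Orientations are given as a unit quaternion [w, x, y, z].
In Python, from workcell import env gives the robot as it stands. The module is installed in compiled form; this text tells all that it offers.
- The arm moves only by the tool step_arm, never from a script. Its argument "moves" is a list that holds one entry, the list of rows, each a list of 7 numbers: the turn, a rotation vector about the tool's x, y, z in rad, then the shift along the tool's x, y, z in m, then the opening, from 0 (shut) to 1 (fully open). In form: [[[rx, ry, rz, tx, ty, tz, grip], ...]]. A call has 1 to 12 rows; each row is the pose to reach, as a shift and turn from the pose measured when the call began, along the tool's axes at that moment; what a row does not reach only later rows make up. A row lasts 1/10 s, in which the tool goes at most 50 mm and 8.59 degrees, less where a joint would pass 70% of its speed; a pose out of reach is approached as far as the arm can. A call with a gripper value outside its range is refused whole. The fingers move at their own pace and stop on an object; "force" is the grip in N (left out, the last holds). Time passes only in rows, so rows that repeat a pose let the fingers close. It gives the time, the measured TCP pose, the force and the opening at its end, in the units of the state.
- env.get_state(): the state, without advancing time (a new reading comes with each control period).
- env.read_camera(name): name is "scene" or "top"; returns (picture, depth): 480x640x3 uint8, red, green, blue; 480x640 float32, m along the optical axis (not along the pixel's ray), 0 where there is no reading.
- env.get_calibration(name): a dict with "mtx" (3x3 intrinsics, pixels), "camera_from_world" (4x4, takes a point from world to camera coordinates). Camera axes: x right, y down, z forward; pixel columns grow to the right and rows downward; lengths in m; the calibration is good to about 2 mm. A picture is of the moment at which its call begins. get_calibration takes no time and is no camera call.
- env.hand_in(): hands the job in, once; it reports no verdict.
Trained networks look in the newest picture that a camera, given by its name, has taken for a name from the list of things; names that differ only in an ending like _2 or _b are one class to them, and where a whole thing is asked for, a point or a joint stands for the part that bears it (a point fixed in the world has none). Each returns a list of dicts, best first, with "confidence" (0 to 1); they miss things now and then, are a little off and sometimes report something else, mostly with a low value. They report only what shows in the picture. A call takes as long as a camera call.
- env.boxes_of(camera, thing): "uv" ([column, row] in pixels, amid what is visible of it).
- env.silhouettes(camera, thing): "mask" (480x640 bool, what is visible of it) and "uv" ([column, row] in pixels, amid what is visible of it).
The state is a dict: "clock": time; "joint_pos": joint angles; "qvel": joint speeds; "tau": joint torques, N m; "tcp_pos": TCP position; "orientation": TCP orientation; "wrist_force": force on the tool from outside, world axes, zero at the start; "ft_torque": the same for the moment, N m; "finger_gap": finger opening in m.
Only numpy, scipy, OpenCV 4.12 (cv2) and the standard library are available. Lean on these libraries where they do the work, as an engineer would, in place of code of your own. Each camera call takes 0.05 s, during which the arm holds its last target.

## Task

Walk the heavy middle tub forward into the gap between its two neighbours by pushing its front corners in turn, never on its clip or lid, never harder than 25 N and never letting it swing more than about 10 degrees askew, until its whole back bears against the raised back lip of the shelf. Finish with a firm press of 15 to 20 N at a corner to seat it against the lip, then let go, and leave the neighbouring tubs, the jar and the cup where they stand.

Things in the scene. Friction and masses are not known exactly. Their poses are not given: they have to be found in the camera images.
- shelf_edge (a point): Middle of the near edge of the shelf surface. Axes: x level across the shelf, straight into the back lip, whose front face lies at x = 0.400; y along the shelf to the left; z up, shelf surface at z = 0. The shelf deck is black plastic, 420 mm deep, 800 wide, 22 thick, fixed on the grey bench; its place varies by 50 x 120 mm and 0.1 rad.
- tub: Heavy middle tub, black rigid plastic, 290 mm long (x, to its back), 220 wide (y, to its left), 84 high, packed with filter stones: 1.4 to 2 kg. Origin: centre of its underside, on the shelf. Starts 55 to 85 mm short of the lip, up to 0.07 rad askew. Rests on a flat foot ring 230 x 170 mm: pushed at a front corner along x (about 5 to 11 N) that side swings ahead while the other follows about a third as far.
- tub_push_left (a point): Point on the front of the tub's left front corner pillar, a good place to push: 145 mm before (-x) the tub's origin, 90 mm left of the middle, 45 mm above its underside; axes as the tub. 290 mm before the tub's back face, so at x = 0.110 from shelf_edge when home. Each of the 4 corner pillars is upright, plane, 50 mm wide, 8 to 72 mm high; panels between are set back 8 mm.
- tub_push_right (a point): The same on the right front corner pillar, 90 mm right of the middle.
- tub_clip: The tub's dark grey front clip, on the tub: 104 mm wide, centred on the front, 45 to 77 mm above the underside, standing 16 mm out of the front face. Must not be pushed. Its origin and axes are those of the tub.
- tub_lid: The tub's clear lid, on the tub: 278 by 208 mm, 72 to 84 mm above the underside, its edge 6 mm inside the faces of the corner pillars. Must not be pushed or pressed. Its origin and axes are those of the tub.
- deck_lip: The raised back lip: straight fixed black plastic bar along the shelf's far edge, 800 mm long, 20 thick, 50 high above the shelf surface. Its origin lies on the bench under the middle of the deck, 190 mm before the lip's front face; axes as shelf_edge. Once the tub bears on it the push at the corner climbs well above the sliding force within a few mm.
- left_tub: The neighbour on the left (+y): a like tub, same size and clip, home against the lip, about 29 mm of gap between it and the middle tub when that one is straight and midway. Origin: centre of the underside. To be left where it is.
- right_tub: The neighbour on the right (-y), likewise.
- jar_mid (a point): Centre of a small clear jar with a green cap, 52 mm across and 70 mm high, standing on the shelf near its front edge before one of the neighbours. To be left alone.
- cup_mid (a point): Centre of a small blue measuring cup, 56 mm across and 50 mm high, standing on the shelf near its front edge before the other neighbour. To be left alone.

How it is judged:
By the outcome, as a careful person would: the job done as asked, in the order asked, and still so for the second after the job is handed in, with the robot touching nothing.
It also fails if it takes over 70 s, if anything falls off the work surface, if the arm or the gripper's body presses on something with over 40 N, if the wrist force passes 120 N, or if a joint passes its speed limit or range.

## Working session

There is one attempt and no reset: what is moved stays moved. The work goes in short steps, Python scripts to look and compute and a tool call to move; the robot and the scene stay as the last step left them, time stands still between calls to the robot, and variables do not carry over. Pictures are saved under pics/ and viewed, and the job is handed in when it is done.

Besides the shell and the picture viewer there is one more tool, called after "Call:" by a JSON object that holds its "method" and its "body", one argument or row to a line. step_arm: Moves the arm, as the interface text tells. Its arguments: {"type":"object","properties":{"moves":{"type":"array","items":{"type":"array","items":{"type":"array","items":{"type":"number"}}}},"force":{"type":"number"}},"required":["moves"]}

```bash
mkdir -p pics
python3 - <<'E'
from workcell import env
import cv2, numpy as np
s=env.get_state(); print({k:np.round(v,4).tolist() for k,v in s.items()}, env.nose_length)
for n in ("scene","top"):
    im,d=env.read_camera(n); cv2.imwrite(f"pics/{n}0.png",im[:,:,::-1]); np.save(f"{n}0.npy",d); np.save(f"{n}0im.npy",im)
    c=env.get_calibration(n); print(n,np.round(c["mtx"],2).tolist(),np.round(c["camera_from_world"],4).tolist())
    for t in ("tub","tub_clip","tub_push_left","tub_push_right","left_tub","right_tub","jar_mid","cup_mid","deck_lip","shelf_edge"):
        print(n,t,[(np.round(b["uv"]).tolist(),round(b["confidence"],2)) for b in env.boxes_of(n,t)][:4])
print(env.get_state()["clock"])
E
```

```text
{'clock': 0.0, 'joint_pos': [1.0714, 0.314, 0.045, 1.3036, 0.0, 1.4312], 'qvel': [-0.0006, -0.0005, 0.0014, 0.0002, -0.0013, -0.0008], 'tau': [-0.0, -48.0625, 29.8536, 0.0192, -0.0, 0.0], 'tcp_pos': [0.2022, 0.5377, 0.2414], 'orientation': [0.5808, -0.4028, 0.582, 0.4022], 'wrist_force': [0.6901, -0.8619, 0.8156], 'ft_torque': [0.0045, 0.0427, -0.0095], 'finger_gap': 0.0854} 0.011
scene [[476.57, 0.0, 315.57], [0.0, 476.57, 251.4], [0.0, 0.0, 1.0]] [[-0.6657, 0.746, 0.0203, 0.3809], [0.3887, 0.3698, -0.8439, -0.1916], [-0.637, -0.5538, -0.5362, 1.2646], [0.0, 0.0, 0.0, 1.0]]
scene tub [([314.0, 259.0], 0.59)]
scene tub_clip [([260.0, 182.0], 0.68)]
scene tub_push_left [([189.0, 217.0], 0.21)]
scene tub_push_right [([316.0, 258.0], 0.92)]
scene left_tub [([431.0, 356.0], 0.82)]
scene right_tub [([187.0, 224.0], 0.8)]
scene jar_mid [([516.0, 284.0], 0.78), ([318.0, 261.0], 0.55), ([291.0, 368.0], 0.41)]
scene cup_mid [([260.0, 180.0], 0.53)]
scene deck_lip [([267.0, 370.0], 0.96)]
scene shelf_edge [([289.0, 365.0], 0.93)]
top [[445.77, 0.0, 320.46], [0.0, 445.77, 233.77], [0.0, 0.0, 1.0]] [[0.1621, -0.9868, 0.0047, -0.0765], [-0.9645, -0.1594, -0.2105, 0.6164], [0.2084, 0.0296, -0.9776, 0.855], [0.0, 0.0, 0.0, 1.0]]
top tub [([308.0, 243.0], 0.71)]
top tub_clip [([292.0, 312.0], 0.77)]
top tub_push_left [([309.0, 242.0], 0.96)]
top tub_push_right [([305.0, 239.0], 0.74)]
top left_tub [([195.0, 182.0], 0.73)]
top right_tub [([439.0, 220.0], 0.74)]
top jar_mid [([162.0, 275.0], 0.79)]
top cup_mid [([444.0, 322.0], 0.58)]
top deck_lip [([332.0, 133.0], 0.93)]
top shelf_edge [([351.0, 271.0], 0.98)]
1.1
```

View pics/top0.png

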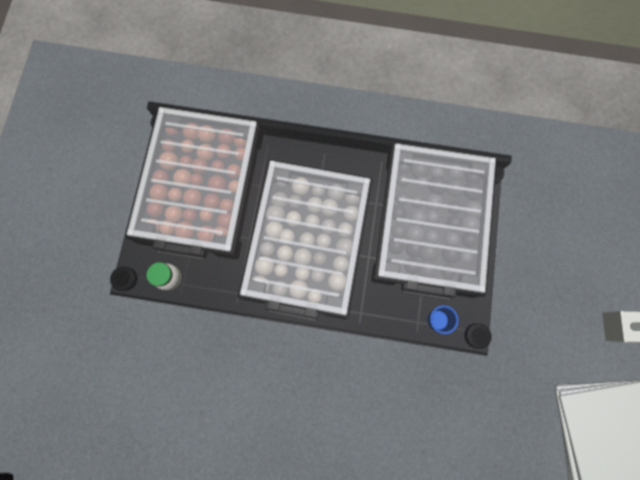

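View pics/scene0.png

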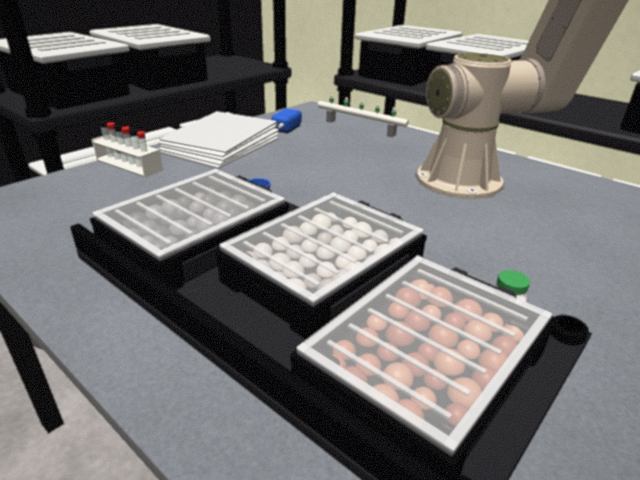

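```bash
cat > h.py <<'E'
from workcell import env
import cv2, numpy as np
def world(n,d):
    c=env.get_calibration(n);K=c["mtx"];T=np.linalg.inv(c["camera_from_world"])
    v,u=np.mgrid[0:480,0:640]
    P=np.stack([(u-K[0,2])/K[0,0]*d,(v-K[1,2])/K[1,1]*d,d],-1)
    return P@T[:3,:3].T+T[:3,3]
def onplane(n,uv,z):
    c=env.get_calibration(n);K=c["mtx"];T=np.linalg.inv(c["camera_from_world"])
    uv=np.atleast_2d(uv).astype(float)
    r=np.c_[(uv-[K[0,2],K[1,2]])/[K[0,0],K[1,1]],np.ones(len(uv))]@T[:3,:3].T
    o=T[:3,3]; return o+r*((z-o[2])/r[:,2])[:,None]
def proj(n,P):
    c=env.get_calibration(n);q=np.c_[P,np.ones(len(P))]@c["camera_from_world"].T
    q=q[:,:3]@c["mtx"].T; return q[:,:2]/q[:,2:]
E
python3 - <<'E'
from h import *
d=np.load("top0.npy");im=np.load("top0im.npy");W=world("top",d)
for u,v in ((305,240),(195,180),(437,215),(350,200),(340,134),(275,127),(450,400),(160,273),(270,200),(295,309),(320,150)): print(u,v,d[v,u],W[v,u].round(4), im[v,u])
z=W[...,2]
h,e=np.histogram(z[d>0],bins=np.arange(-.02,.15,.004)); print([(round(a,3),b) for a,b in zip(e,h)])
m=((z>.085)&(z<.125)&(d>0)).astype(np.uint8)
n,l,st,c=cv2.connectedComponentsWithStats(m)
for i in range(1,n):
    if st[i,4]>1500:
        p=W[l==i][:,:2].astype(np.float32)*1000
        r=cv2.minAreaRect(p); print(st[i],np.round(r[0],1),np.round(r[1],1),round(r[2],2),np.median(W[l==i][:,2]))
E
```

```text
305 240 0.8816043 [0.5956 0.0517 0.1014] [204 199 195]
195 180 0.9084816 [0.6823 0.2941 0.0997] [182 154 151]
437 215 0.89267915 [ 0.6889 -0.2004  0.1023] [152 152 156]
350 200 0.9020616 [ 0.6923 -0.0239  0.0988] [175 172 172]
340 134 0.9626339 [0.844  0.0187 0.0705] [50 50 51]
275 127 0.9665556 [0.8375 0.1602 0.0694] [47 45 47]
450 400 0.9142009 [ 0.3335 -0.292   0.0018] [114 119 123]
160 273 0.87644106 [0.4859 0.3224 0.0915] [ 78 158  95]
270 200 0.89705914 [0.6648 0.135  0.1029] [141 141 143]
295 309 0.85649115 [0.4599 0.048  0.098 ] [95 95 95]
320 150 1.0075537 [0.8212 0.0585 0.0209] [65 64 66]
[(np.float64(-0.02), np.int64(0)), (np.float64(-0.016), np.int64(0)), (np.float64(-0.012), np.int64(8)), (np.float64(-0.008), np.int64(9874)), (np.float64(-0.004), np.int64(118713)), (np.float64(0.0), np.int64(40284)), (np.float64(0.004), np.int64(366)), (np.float64(0.008), np.int64(63)), (np.float64(0.012), np.int64(482)), (np.float64(0.016), np.int64(6765)), (np.float64(0.02), np.int64(12352)), (np.float64(0.024), np.int64(1035)), (np.float64(0.028), np.int64(513)), (np.float64(0.032), n
[... 564 characters left out ...]
at64(0.096), np.int64(9085)), (np.float64(0.1), np.int64(25268)), (np.float64(0.104), np.int64(8468)), (np.float64(0.108), np.int64(158)), (np.float64(0.112), np.int64(0)), (np.float64(0.116), np.int64(0)), (np.float64(0.12), np.int64(0)), (np.float64(0.124), np.int64(0)), (np.float64(0.128), np.int64(0)), (np.float64(0.132), np.int64(0)), (np.float64(0.136), np.int64(0)), (np.float64(0.14), np.int64(0)), (np.float64(0.144), np.int64(0))]
[  126   107   135   150 14735] [683.1 298.4] [303.2 221.4] 0.23 0.10160005550475915
[  374   143   122   155 15382] [ 684.  -202.4] [303.2 220.5] 0.53 0.10130613095660368
[  238   160   135   159 15823] [601.4  50.9] [220.3 302.9] 88.63 0.10139730303946215
```

```bash
cat >> h.py <<'E'
def bil(im,p):
    return cv2.remap(im,p[:,:1].astype(np.float32),p[:,1:].astype(np.float32),cv2.INTER_LINEAR)[:,0]
def lidfit(n,im,x,y,th,z=.106,L=.278,Wd=.208,it=4):
    """refine lid rectangle: each side's bright->dark edge, sampled along normals; returns pose & side offsets"""
    g=cv2.cvtColor(im,cv2.COLOR_RGB2GRAY).astype(np.float32)
    for k in range(it):
        R=np.array([[np.cos(th),-np.sin(th)],[np.sin(th),np.cos(th)]]);lines=[]
        off={}
        for name,nrm,h,tl in (("b",(1,0),L/2,Wd/2),("f",(-1,0),L/2,Wd/2),("l",(0,1),Wd/2,L/2),("r",(0,-1),Wd/2,L/2)):
            nrm=np.array(nrm);t=np.array([-nrm[1],nrm[0]])
            S=np.linspace(-.85*tl,.85*tl,60);D=np.arange(-.016,.0165,.0005)
            pts=(nrm*h+S[:,None,None]*t+D[None,:,None]*nrm).reshape(-1,2)@R.T+[x,y]
            v=bil(g,proj(n,np.c_[pts,np.full(len(pts),z)])).reshape(60,-1)
            gr=-np.gradient(cv2.GaussianBlur(v,(9,1),0),axis=1)
            b=D[gr.argmax(1)];ok=gr.max(1)>2
            a=np.polyfit(S[ok],b[ok],1)
            for _ in range(4):
                r=np.abs(b-np.polyval(a,S));o=ok&(r<max(.0015,1.5*np.median(r[ok])));a=np.polyfit(S[o],b[o],1)
            # slope d/ds along t -> rotation of normal
            off[name]=(a[1],a[0],o.sum())
        dx=(off["b"][0]-off["f"][0])/2;dy=(off["l"][0]-off["r"][0])/2
        # x=h+a1+a0*s, t=(-ny,nx): slope a0 => rotation -a0
        dth=-np.average([off[q][1] for q in "bflr"],weights=[off[q][2]*(2 if q in "lr" else 1) for q in "bflr"])
        x,y=np.array([x,y])+R@[dx,dy];th+=dth
    return x,y,th,{q:(round(1000*off[q][0],2),round(off[q][1],4),int(off[q][2])) for q in off}
E
python3 - <<'E'
from h import *
im=np.load("top0im.npy")
r={}
for nm,a in {"mid":(.6014,.0509,-.024),"left":(.6831,.2984,.004),"right":(.684,-.2024,.009)}.items():
    x,y,th,o=lidfit("top",im,*a);r[nm]=(x,y,th);print(nm,round(x,4),round(y,4),round(th,4),o)
ov=im.copy()
for x,y,th in r.values():
    R=np.array([[np.cos(th),-np.sin(th)],[np.sin(th),np.cos(th)]])
    c=np.array([[.139,.104],[.139,-.104],[-.139,-.104],[-.139,.104]])@R.T+[x,y]
    cv2.polylines(ov,[np.round(proj("top",np.c_[c,np.full(4,.106)])*16).astype(int)],True,(255,0,0),1,cv2.LINE_AA,4)
cv2.imwrite("pics/ov0.png",cv2.resize(ov[90:360,90:520],None,fx=1.8,fy=1.8,interpolation=cv2.INTER_CUBIC)[:,:,::-1])
# lip top front edge via depth
W=world("top",np.load("top0.npy"))
m=(np.abs(W[...,2]-.072)<.006)&(W[...,0]>.78)
p=W[m]; print(m.sum())
# line fit of front edge: for each y bin min x
B=np.arange(-.3,.42,.02);fx=[(b,np.percentile(p[(abs(p[:,1]-b)<.01),0],5),np.percentile(p[(abs(p[:,1]-b)<.01),0],95)) for b in B if (abs(p[:,1]-b)<.01).sum()>10]
print(np.round(fx,4).tolist())
E
```

```text
mid 0.6059 0.0505 -0.0244 {'b': (np.float64(-0.22), np.float64(-0.0001), 60), 'f': (np.float64(-0.22), np.float64(-0.0005), 60), 'l': (np.float64(-0.19), np.float64(-0.0008), 60), 'r': (np.float64(-0.14), np.float64(0.0007), 60)}
left 0.6879 0.2973 0.0059 {'b': (np.float64(0.08), np.float64(0.0015), 60), 'f': (np.float64(0.05), np.float64(0.0002), 60), 'l': (np.float64(-0.14), np.float64(-0.0017), 60), 'r': (np.float64(-0.12), np.float64(0.001), 60)}
right 0.6884 -0.2016 0.0074 {'b': (np.float64(-0.12), np.float64(0.0), 60), 'f': (np.float64(-0.11), np.float64(0.001), 60), 'l': (np.float64(-0.24), np.float64(-0.0012), 60), 'r': (np.float64(-0.25), np.float64(0.0008), 60)}
2444
[[-0.3, 0.8451, 0.8564], [-0.28, 0.8446, 0.8559], [-0.26, 0.8449, 0.8566], [-0.24, 0.845, 0.8563], [-0.22, 0.8454, 0.8563], [-0.2, 0.8442, 0.8565], [-0.18, 0.8446, 0.8554], [-0.16, 0.8439, 0.8559], [-0.14, 0.8449, 0.8552], [-0.12, 0.8443, 0.8557], [-0.1, 0.8045, 0.8559], [-0.08, 0.8377, 0.8554], [-0.06, 0.8377, 0.8544], [-0.04, 0.8372, 0.8549], [-0.02, 0.8374, 0.8546], [0.0, 0.8374, 0.8542], [0.02, 0.8367, 0.8548], [0.04, 0.8371, 0.8541], [0.06, 0.8368, 0.8548], [0.08, 0.8367, 0.8535], [0.1, 0.8368, 0.8535], [0.12, 0.8362, 0.8544], [0.14, 0.8369, 0.8543], [0.16, 0.8362, 0.8535], [0.18, 0.8059, 0.8535], [0.2, 0.8381, 0.8539], [0.22, 0.8441, 0.8543], [0.24, 0.845, 0.8537], [0.26, 0.8443, 0.8534], [0.28, 0.8436, 0.853], [0.3, 0.8446, 0.8533], [0.32, 0.8438, 0.8541], [0.34, 0.8431, 0.8541], [0.36, 0.8438, 0.8528], [0.38, 0.8429, 0.8536], [0.4, 0.8437, 0.8531]]
```

View pics/ov0.png

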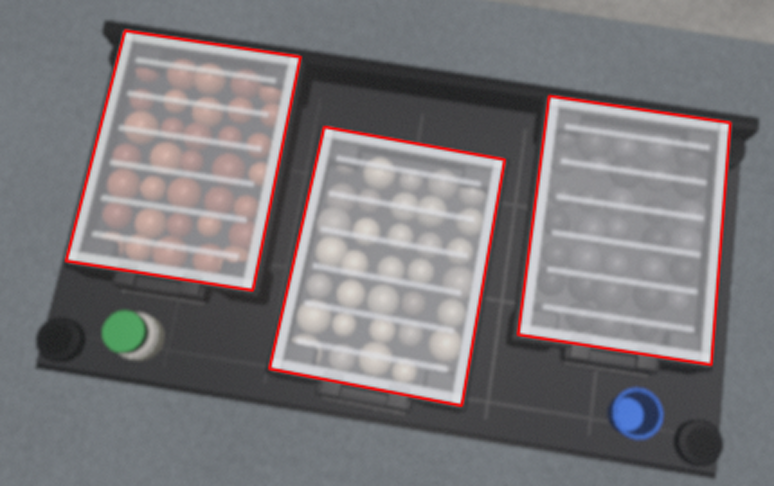

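```bash
cat >> h.py <<'E'
from scipy.spatial.transform import Rotation as Ro
TH=0.006
def Rcur(s): q=s["orientation"]; return Ro.from_quat([q[1],q[2],q[3],q[0]])
def target(tilt,zsign):
    z=np.array([-np.sin(TH),np.cos(TH),0])*zsign
    x=np.array([np.cos(TH)*np.sin(tilt),np.sin(TH)*np.sin(tilt),-np.cos(tilt)])
    return Ro.from_matrix(np.stack([x,np.cross(z,x),z],1))
def delta(p,Rt):
    s=env.get_state();R=Rcur(s)
    return np.round((R.inv()*Rt).as_rotvec(),4).tolist(),np.round(R.inv().apply(np.array(p)-s["tcp_pos"]),4).tolist()
E
python3 - <<'E'
from h import *
s=env.get_state();print(Rcur(s).as_matrix().round(3))
t=np.deg2rad(12)
for zs in (1,-1):
    Rt=target(t,zs); x=Rt.as_matrix()[:,0]
    print(zs,delta([.40,-.035,.2],Rt), "tip->tcp", (-.011*x).round(4))
mx,my,mt=.6059,.0505,-.0244
for sgn in (1,-1):
    print(sgn, mx+np.cos(mt)*-.145-np.sin(mt)*sgn*.09, my+np.sin(mt)*-.145+np.cos(mt)*sgn*.09)
d=np.load("top0.npy");W=world("top",d);print(W[320,444],W[274,160],W[336,478],W[278,123])
E
```

```text
[[ 0.    -0.936  0.352]
 [ 0.     0.352  0.936]
 [-1.    -0.     0.   ]]
1 ([-0.3644, -0.0381, -0.207], [0.0423, -0.3867, -0.467]) tip->tcp [-0.0023 -0.      0.0108]
-1 ([2.7622, -0.2902, 0.0535], [0.0423, -0.3867, -0.467]) tip->tcp [-0.0023 -0.      0.0108]
1 0.46313894356327884 0.144010859075678
-1 0.458747379353826 -0.03593556118267069
[ 0.49047511 -0.25666503  0.02525201] [0.48390339 0.3217901  0.09186889] [ 0.46902298 -0.32466919  0.03848677] [0.46650967 0.41389664 0.04185121]
```

Call:
{"method": "step_arm", "body": {
  "moves": [
    [[-0.09,-0.01,-0.05,0.01,-0.08,-0.12,0],[-0.18,-0.02,-0.1,0.02,-0.17,-0.23,0],[-0.27,-0.03,-0.15,0.03,-0.28,-0.35,0],[-0.364,-0.038,-0.207,0.042,-0.392,-0.462,0],[-0.364,-0.038,-0.207,0.042,-0.392,-0.462,0],[-0.364,-0.038,-0.207,0.042,-0.392,-0.462,0],[-0.364,-0.038,-0.207,0.042,-0.392,-0.462,0],[-0.364,-0.038,-0.207,0.042,-0.392,-0.462,0],[-0.364,-0.038,-0.207,0.042,-0.392,-0.462,0],[-0.364,-0.038,-0.207,0.042,-0.392,-0.462,0],[-0.364,-0.038,-0.207,0.042,-0.392,-0.462,0],[-0.364,-0.038,-0.207,0.042,-0.392,-0.462,0]]
  ]
}}

```text
clock: 2.3
tcp_pos: [0.4043, -0.0272, 0.2013]
orientation: [-0.549, 0.551, -0.443, -0.446]
wrist_force: [1.7, 1.1, 0.4]
finger_gap: -0.0004
```

Run:
```python
from h import *
s=env.get_state();print(s["tcp_pos"],s["wrist_force"],s["joint_pos"].round(3) if hasattr(s["joint_pos"],'round') else s["joint_pos"])
Rt=target(np.deg2rad(12),1)
print(delta([.415,-.036,.078],Rt))
```

```text
[ 0.40425083 -0.02716353  0.20133846] [1.69374403 1.06806693 0.35652166] [-0.314 -0.17  -0.605  0.934  0.065 -0.312]
([-0.0011, -0.0007, 0.0019], [0.1228, 0.0154, -0.0088])
```

Call:
{"method": "step_arm", "body": {
  "moves": [
    [[0,0,0,0.04,0.005,-0.009,0],[0,0,0,0.08,0.01,-0.009,0],[0,0,0,0.11,0.014,-0.009,0],[0,0,0.002,0.123,0.0154,-0.009,0],[0,0,0.002,0.123,0.0154,-0.009,0],[0,0,0.002,0.123,0.0154,-0.009,0]]
  ]
}}

```text
clock: 2.9
tcp_pos: [0.4152, -0.0362, 0.0782]
orientation: [-0.548, 0.551, -0.444, -0.446]
wrist_force: [-0.1, -0.3, 0.0]
finger_gap: -0.0003
```

Run:
```python
from h import *
s=env.get_state();print(s["tcp_pos"],s["wrist_force"])
Rt=target(np.deg2rad(12),1)
print(delta([.455,-.036,.078],Rt),Rcur(s).as_matrix().round(3))
im,d=env.read_camera("top");cv2.imwrite("pics/top1.png",im[:,:,::-1])
```

```text
[ 0.41521289 -0.03622561  0.07823558] [-0.08598121 -0.30313374  0.04028116]
([-0.001, -0.0007, -0.0], [0.0085, -0.0389, 0.0]) [[ 0.208 -0.978 -0.005]
 [ 0.001 -0.005  1.   ]
 [-0.978 -0.208 -0.001]]
```

View pics/top1.png

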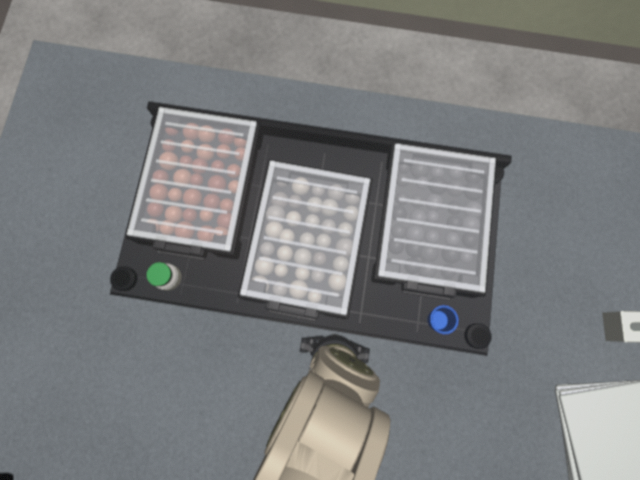

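Call:
{"method": "step_arm", "body": {
  "moves": [
    [[0,0,0,0.0025,-0.0117,0,0],[0,0,0,0.005,-0.0235,0,0],[0,0,0,0.0058,-0.0274,0,0],[0,0,0,0.0062,-0.0293,0,0],[0,0,0,0.0067,-0.0313,0,0],[0,0,0,0.0071,-0.0333,0,0],[0,0,0,0.0075,-0.0352,0,0]]
  ]
}}

```text
clock: 3.65
tcp_pos: [0.4485, -0.0361, 0.0776]
orientation: [-0.547, 0.55, -0.446, -0.447]
wrist_force: [-9.4, -3.2, 5.5]
finger_gap: 0.0
```

Call:
{"method": "step_arm", "body": {
  "moves": [
    [[0,0,0,0.0008,-0.0039,0,0],[0,0,0,0.0012,-0.0059,0,0],[0,0,0,0.0017,-0.0078,0,0],[0,0,0,0.0021,-0.0098,0,0],[0,0,0,0.0025,-0.0117,0,0],[0,0,0,0.0029,-0.0137,0,0]]
  ]
}}

```text
clock: 4.25
tcp_pos: [0.4591, -0.0365, 0.0763]
orientation: [-0.545, 0.548, -0.448, -0.448]
wrist_force: [-9.2, -4.2, 4.3]
finger_gap: 0.0001
```

```bash
cat > look.py <<'E'
from h import *
import sys
tag=sys.argv[1];g=[float(a) for a in sys.argv[2:5]]
im,d=env.read_camera("top");cv2.imwrite(f"pics/top{tag}.png",im[:,:,::-1])
for nm,a in {"mid":g,"left":(.6879,.2973,.0059),"right":(.6884,-.2016,.0074)}.items():
    x,y,th,o=lidfit("top",im,*a);print(nm,round(x,4),round(y,4),round(th,4),{k:(float(v[0]),float(v[1]),v[2]) for k,v in o.items()} if nm=="mid" else "")
    if nm=="mid":
        print("rel yaw",round(th-TH,4),"remaining",round((.688-x)*1000,1))
        for sgn in (1,-1): print("L" if sgn>0 else "R", round(x-np.cos(th)*.145-np.sin(th)*sgn*.09,4), round(y-np.sin(th)*.145+np.cos(th)*sgn*.09,4))
s=env.get_state();print(s["clock"],s["tcp_pos"].round(4),s["wrist_force"].round(1))
E
python3 look.py 2 .611 .0505 0
```

```text
mid 0.6144 0.0539 0.011 {'b': (-0.22, 0.0007, 60), 'f': (-0.27, 0.0001, 60), 'l': (-0.2, -0.0006, 60), 'r': (-0.16, 0.0008, 60)}
rel yaw 0.005 remaining 73.6
L 0.4684 0.1423
R 0.4704 -0.0377
left 0.6878 0.2973 0.0061 
right 0.6884 -0.2016 0.0079 
4.3 [ 0.4596 -0.0366  0.0763] [-7.4 -3.6  2.2]
```

```bash
cat > goto.py <<'E'
from h import *
import sys
Rt=target(np.deg2rad(12),1)
for a in sys.argv[1:]:
    p=[float(v) for v in a.split(",")]; print(p,delta(p,Rt))
E
python3 goto.py .463,-.036,.078 .474,-.036,.078
```

```text
[0.463, -0.036, 0.078] ([-0.0028, -0.0039, -0.0111], [-0.001, -0.0037, 0.0005])
[0.474, -0.036, 0.078] ([-0.0028, -0.0039, -0.0111], [0.0012, -0.0144, 0.0005])
```

Call:
{"method": "step_arm", "body": {
  "moves": [
    [[0,0,-0.005,0,-0.0037,0,0],[0,0,-0.01,0,-0.006,0,0],[0,0,-0.01,0.0003,-0.0085,0,0],[0,0,-0.01,0.0006,-0.011,0,0],[0,0,-0.01,0.001,-0.0135,0,0],[0,0,-0.01,0.0012,-0.0155,0,0]]
  ]
}}

```text
clock: 4.9
tcp_pos: [0.4711, -0.0366, 0.0761]
orientation: [-0.546, 0.549, -0.448, -0.447]
wrist_force: [-5.8, -2.4, -2.0]
finger_gap: -0.0001
```

```bash
python3 look.py 3 .62 .0545 0.04; python3 goto.py .445,-.036,.078 .432,.142,.078
```

```text
mid 0.6235 0.0582 0.0433 {'b': (-0.28, 0.0007, 60), 'f': (-0.24, -0.002, 60), 'l': (-0.17, -0.0002, 60), 'r': (-0.17, 0.0008, 60)}
rel yaw 0.0373 remaining 64.5
L 0.4748 0.1418
R 0.4826 -0.038
left 0.6879 0.2973 0.006 
right 0.6884 -0.2016 0.0074 
4.95 [ 0.4715 -0.0365  0.0761] [-4.6 -2.8 -2.9]
[0.445, -0.036, 0.078] ([-0.0039, -0.0046, -0.0085], [-0.0071, 0.0256, 0.0006])
[0.432, 0.142, 0.078] ([-0.0039, -0.0046, -0.0085], [-0.0103, 0.038, 0.1786])
```

Call:
{"method": "step_arm", "body": {
  "moves": [
    [[0,0,0,-0.005,0.02,0,0],[-0.004,-0.0046,-0.0085,-0.0103,0.038,0,0],[-0.004,-0.0046,-0.0085,-0.0103,0.038,0.01,0],[-0.004,-0.0046,-0.0085,-0.0103,0.038,0.05,0],[-0.004,-0.0046,-0.0085,-0.0103,0.038,0.1,0],[-0.004,-0.0046,-0.0085,-0.0103,0.038,0.145,0],[-0.004,-0.0046,-0.0085,-0.0103,0.038,0.178,0],[-0.004,-0.0046,-0.0085,-0.0103,0.038,0.178,0],[-0.004,-0.0046,-0.0085,-0.0103,0.038,0.178,0]]
  ]
}}

```text
clock: 5.85
tcp_pos: [0.4322, 0.1426, 0.078]
orientation: [-0.548, 0.552, -0.442, -0.447]
wrist_force: [-0.1, 0.0, 0.2]
finger_gap: -0.0001
```

```bash
python3 goto.py .460,.142,.078 .488,.142,.078; python3 -c "
from h import *
s=env.get_state();print(s['tcp_pos'],s['wrist_force'])"
```

```text
[0.46, 0.142, 0.078] ([0.0028, 0.0005, 0.0004], [0.0058, -0.0272, -0.0009])
[0.488, 0.142, 0.078] ([0.0028, 0.0005, 0.0004], [0.0117, -0.0546, -0.0011])
[0.43219247 0.1426087  0.07804397] [-0.05788629  0.00882681  0.1912597 ]
```

Call:
{"method": "step_arm", "body": {
  "moves": [
    [[0,0,0,0.003,-0.014,0,0],[0,0,0,0.0058,-0.0272,-0.0005,0],[0,0,0,0.0063,-0.0295,-0.0005,0],[0,0,0,0.0068,-0.032,-0.0005,0],[0,0,0,0.0073,-0.0345,-0.0005,0],[0,0,0,0.0078,-0.037,-0.0005,0],[0,0,0,0.0083,-0.0395,-0.0005,0],[0,0,0,0.0089,-0.042,-0.0005,0],[0,0,0,0.0094,-0.0445,-0.0005,0]]
  ]
}}

```text
clock: 6.75
tcp_pos: [0.4744, 0.1428, 0.0769]
orientation: [-0.547, 0.55, -0.444, -0.45]
wrist_force: [-9.2, 3.3, 4.5]
finger_gap: -0.0004
```

```bash
python3 look.py 4 .63 .055 0.0; python3 goto.py .480,.142,.078 .49,.142,.078
```

```text
mid 0.6317 0.0555 0.0096 {'b': (-0.22, 0.0001, 60), 'f': (-0.22, 0.0002, 60), 'l': (-0.12, -0.0002, 60), 'r': (-0.21, 0.0006, 60)}
rel yaw 0.0036 remaining 56.3
L 0.4859 0.1441
R 0.4876 -0.0359
left 0.6879 0.2973 0.0058 
right 0.6884 -0.2016 0.0076 
6.8 [0.4751 0.1427 0.0769] [-6.8  3.7  0.4]
[0.48, 0.142, 0.078] ([0.0028, 0.0022, -0.0051], [-0.0, -0.005, -0.0008])
[0.49, 0.142, 0.078] ([0.0028, 0.0022, -0.0051], [0.002, -0.0148, -0.0009])
```

Call:
{"method": "step_arm", "body": {
  "moves": [
    [[0,0,-0.005,0,-0.004,0,0],[0,0,-0.005,0.0005,-0.0065,0,0],[0,0,-0.005,0.001,-0.009,0,0],[0,0,-0.005,0.0015,-0.0115,0,0],[0,0,-0.005,0.002,-0.014,0,0],[0,0,-0.005,0.0025,-0.0165,0,0],[0,0,-0.005,0.0028,-0.018,0,0]]
  ]
}}

```text
clock: 7.5
tcp_pos: [0.4901, 0.1431, 0.0764]
orientation: [-0.547, 0.549, -0.443, -0.45]
wrist_force: [-8.3, 4.5, 3.8]
finger_gap: 0.0002
```

```bash
python3 look.py 5 .642 .051 -0.04; python3 goto.py .45,.142,.078 .45,-.036,.078
```

```text
mid 0.6437 0.0502 -0.0323 {'b': (-0.21, 0.0011, 60), 'f': (-0.22, -0.0003, 60), 'l': (-0.15, -0.0008, 60), 'r': (-0.22, 0.0013, 60)}
rel yaw -0.0383 remaining 44.3
L 0.5016 0.1448
R 0.4958 -0.0351
left 0.6879 0.2973 0.0058 
right 0.6884 -0.2016 0.0075 
7.55 [0.4904 0.1431 0.0765] [-7.3  3.1  1.9]
[0.45, 0.142, 0.078] ([0.0028, 0.004, -0.0061], [-0.0097, 0.0393, -0.0007])
[0.45, -0.036, 0.078] ([0.0028, 0.004, -0.0061], [-0.0106, 0.0408, -0.1787])
```

Call:
{"method": "step_arm", "body": {
  "moves": [
    [[0,0,0,-0.005,0.02,0,0],[0,0.004,-0.006,-0.01,0.04,0,0],[0,0.004,-0.006,-0.01,0.04,-0.01,0],[0,0.004,-0.006,-0.0106,0.0408,-0.05,0],[0,0.004,-0.006,-0.0106,0.0408,-0.1,0],[0,0.004,-0.006,-0.0106,0.0408,-0.145,0],[0,0.004,-0.006,-0.0106,0.0408,-0.179,0],[0,0.004,-0.006,-0.0106,0.0408,-0.179,0],[0,0.004,-0.006,-0.0106,0.0408,-0.179,0]]
  ]
}}

```text
clock: 8.45
tcp_pos: [0.4506, -0.0382, 0.0783]
orientation: [-0.548, 0.551, -0.444, -0.446]
wrist_force: [0.1, -0.4, -0.8]
finger_gap: -0.0
```

```bash
python3 goto.py .483,-.036,.078 .51,-.036,.078; python3 -c "
from h import *
s=env.get_state();print(s['tcp_pos'],s['wrist_force'])"
```

```text
[0.483, -0.036, 0.078] ([-0.0008, -0.001, 0.0008], [0.007, -0.0316, 0.002])
[0.51, -0.036, 0.078] ([-0.0008, -0.001, 0.0008], [0.0127, -0.058, 0.0019])
[ 0.45061522 -0.03815956  0.07827447] [ 0.11534944 -0.35326665 -0.76144131]
```

Call:
{"method": "step_arm", "body": {
  "moves": [
    [[0,0,0,0.004,-0.016,0.001,0],[0,0,0,0.007,-0.0316,0.002,0],[0,0,0,0.0075,-0.034,0.002,0],[0,0,0,0.008,-0.0365,0.002,0],[0,0,0,0.0085,-0.039,0.002,0],[0,0,0,0.009,-0.0415,0.002,0],[0,0,0,0.0095,-0.044,0.002,0],[0,0,0,0.0101,-0.0465,0.002,0],[0,0,0,0.0106,-0.049,0.002,0],[0,0,0,0.0112,-0.0515,0.002,0],[0,0,0,0.0117,-0.054,0.002,0],[0,0,0,0.0123,-0.0565,0.002,0]]
  ]
}}

```text
clock: 9.65
tcp_pos: [0.5048, -0.0358, 0.0768]
orientation: [-0.547, 0.55, -0.446, -0.447]
wrist_force: [-8.4, -4.9, 4.9]
finger_gap: -0.0002
```

```bash
python3 look.py 6 .66 .054 0.03; python3 goto.py .46,-.036,.078 .46,.145,.078
```

```text
mid 0.659 0.0563 0.0239 {'b': (-0.17, -0.0013, 60), 'f': (-0.19, -0.0024, 49), 'l': (-0.14, 0.0003, 60), 'r': (-0.16, 0.0012, 60)}
rel yaw 0.0179 remaining 29.0
L 0.5119 0.1429
R 0.5162 -0.0371
left 0.6878 0.2973 0.0057 
right 0.6884 -0.2016 0.0074 
9.7 [ 0.5054 -0.0358  0.0769] [-6.3 -4.   1.6]
[0.46, -0.036, 0.078] ([-0.0009, -0.0024, -0.0047], [-0.0103, 0.0442, -0.0])
[0.46, 0.145, 0.078] ([-0.0009, -0.0024, -0.0047], [-0.0105, 0.0433, 0.181])
```

Call:
{"method": "step_arm", "body": {
  "moves": [
    [[0,0,-0.0047,0.0002,-0.004,0,0],[0,0,-0.0047,0.0006,-0.0065,0,0],[0,0,-0.0047,0.001,-0.009,0,0],[0,0,-0.0047,0.001,0.01,0,0],[0,0,-0.0047,-0.006,0.03,0,0],[0,0,-0.0047,-0.0105,0.0435,0,0],[0,0,-0.0047,-0.0105,0.0435,0.03,0],[0,0,-0.0047,-0.0105,0.0435,0.08,0],[0,0,-0.0047,-0.0105,0.0435,0.13,0],[0,0,-0.0047,-0.0105,0.0435,0.181,0],[0,0,-0.0047,-0.0105,0.0435,0.181,0],[0,0,-0.0047,-0.0105,0.0435,0.181,0]]
  ]
}}

```text
clock: 10.9
tcp_pos: [0.4593, 0.1467, 0.0782]
orientation: [-0.547, 0.552, -0.443, -0.447]
wrist_force: [1.7, 0.7, 0.4]
finger_gap: -0.0001
```

```bash
python3 look.py 7 .66 .056 0.035; python3 goto.py .50,.143,.078 .527,.143,.078
```

```text
mid 0.6637 0.0585 0.0411 {'b': (-0.09, 0.0006, 60), 'f': (-0.05, -0.0011, 60), 'l': (-0.15, -0.0008, 60), 'r': (-0.14, 0.0004, 60)}
rel yaw 0.0351 remaining 24.3
L 0.5151 0.1425
R 0.5225 -0.0374
left 0.6879 0.2973 0.0057 
right 0.6884 -0.2016 0.0072 
10.95 [0.4594 0.1454 0.0781] [-0.1 -0.2  0.4]
[0.5, 0.143, 0.078] ([0.0011, -0.0022, 0.0001], [0.0085, -0.0396, -0.0027])
[0.527, 0.143, 0.078] ([0.0011, -0.0022, 0.0001], [0.0141, -0.0661, -0.0028])
```

Call:
{"method": "step_arm", "body": {
  "moves": [
    [[0,0,0,0.004,-0.02,-0.0015,0],[0,0,0,0.0085,-0.0396,-0.0027,0],[0,0,0,0.009,-0.043,-0.0027,0],[0,0,0,0.0095,-0.0455,-0.0027,0],[0,0,0,0.01,-0.048,-0.0027,0],[0,0,0,0.0106,-0.0505,-0.0027,0],[0,0,0,0.0112,-0.053,-0.0027,0],[0,0,0,0.0118,-0.0555,-0.0027,0],[0,0,0,0.0124,-0.058,-0.0027,0],[0,0,0,0.013,-0.0605,-0.0027,0],[0,0,0,0.0136,-0.063,-0.0027,0]]
  ]
}}

```text
clock: 12.05
tcp_pos: [0.5197, 0.1434, 0.0767]
orientation: [-0.546, 0.55, -0.445, -0.449]
wrist_force: [-9.9, 4.1, 6.3]
finger_gap: -0.0003
```

```bash
python3 look.py 8 .673 .055 -0.01; python3 goto.py .48,.143,.078 .48,-.037,.078
```

```text
mid 0.6752 0.0544 -0.0116 {'b': (-0.05, 0.0004, 60), 'f': (-0.08, 0.0, 59), 'l': (-0.14, -0.0011, 60), 'r': (-0.2, 0.0003, 60)}
rel yaw -0.0176 remaining 12.8
L 0.5313 0.1461
R 0.5292 -0.0339
left 0.6879 0.2973 0.0058 
right 0.6884 -0.2016 0.0074 
12.1 [0.5203 0.1433 0.0768] [-7.   4.   0.4]
[0.48, 0.143, 0.078] ([0.0012, -0.0003, -0.0057], [-0.0094, 0.0393, -0.0])
[0.48, -0.037, 0.078] ([0.0012, -0.0003, -0.0057], [-0.0095, 0.0405, -0.18])
```

Call:
{"method": "step_arm", "body": {
  "moves": [
    [[0,0,-0.0057,-0.003,0.02,0,0],[0,0,-0.0057,-0.0095,0.0405,0,0],[0,0,-0.0057,-0.0095,0.0405,-0.03,0],[0,0,-0.0057,-0.0095,0.0405,-0.08,0],[0,0,-0.0057,-0.0095,0.0405,-0.13,0],[0,0,-0.0057,-0.0095,0.0405,-0.18,0],[0,0,-0.0057,-0.0095,0.0405,-0.18,0],[0,0,-0.0057,-0.0095,0.0405,-0.18,0]]
  ]
}}

```text
clock: 12.9
tcp_pos: [0.4794, -0.039, 0.0781]
orientation: [-0.549, 0.55, -0.445, -0.445]
wrist_force: [0.2, 0.4, -0.4]
finger_gap: -0.0002
```

```bash
python3 goto.py .515,-.036,.078 .531,-.036,.078
```

```text
[0.515, -0.036, 0.078] ([-0.0038, -0.0013, -0.0], [0.0075, -0.0348, 0.003])
[0.531, -0.036, 0.078] ([-0.0038, -0.0013, -0.0], [0.0108, -0.0505, 0.0029])
```

Call:
{"method": "step_arm", "body": {
  "moves": [
    [[-0.003,0,0,0.004,-0.018,0.003,0],[-0.003,0,0,0.0075,-0.0348,0.003,0],[-0.003,0,0,0.008,-0.037,0.003,0],[-0.003,0,0,0.0085,-0.0395,0.003,0],[-0.003,0,0,0.009,-0.042,0.003,0],[-0.003,0,0,0.0095,-0.0445,0.003,0],[-0.003,0,0,0.01,-0.047,0.003,0],[-0.003,0,0,0.0105,-0.0495,0.003,0],[-0.003,0,0,0.0105,-0.0495,0.003,0]]
  ]
}}

```text
clock: 13.8
tcp_pos: [0.5264, -0.0357, 0.0768]
orientation: [-0.546, 0.55, -0.446, -0.447]
wrist_force: [-6.9, -3.2, 3.6]
finger_gap: -0.0
```

```bash
python3 look.py 9 .68 .057 0.01; python3 goto.py .485,-.036,.078 .485,.145,.078
```

```text
mid 0.6844 0.0563 0.0262 {'b': (-3.2, 0.0105, 60), 'f': (-3.28, -0.098, 37), 'l': (-0.18, 0.0108, 60), 'r': (-0.15, 0.0117, 60)}
rel yaw 0.0202 remaining 3.6
L 0.5371 0.1424
R 0.5418 -0.0375
left 0.6879 0.2973 0.0057 
right 0.6884 -0.2016 0.0078 
13.85 [ 0.5264 -0.0357  0.0768] [-6.8 -3.4  2.4]
[0.485, -0.036, 0.078] ([-0.001, -0.0027, -0.006], [-0.0095, 0.0403, -0.0001])
[0.485, 0.145, 0.078] ([-0.001, -0.0027, -0.006], [-0.0098, 0.0394, 0.1809])
```

Call:
{"method": "step_arm", "body": {
  "moves": [
    [[0,0,-0.006,0.0003,-0.0035,0,0],[0,0,-0.006,0.0006,-0.005,0,0],[0,0,-0.006,0.0008,-0.0065,0,0]]
  ]
}}

```text
clock: 14.15
tcp_pos: [0.5286, -0.0354, 0.0761]
orientation: [-0.546, 0.55, -0.447, -0.447]
wrist_force: [-8.8, -2.6, 4.2]
finger_gap: 0.0003
```

```bash
python3 goto.py .485,-.036,.078 .485,.145,.078
```

```text
[0.485, -0.036, 0.078] ([-0.0012, -0.0043, -0.0073], [-0.0107, 0.0423, -0.0004])
[0.485, 0.145, 0.078] ([-0.0012, -0.0043, -0.0073], [-0.0112, 0.0414, 0.1806])
```

Call:
{"method": "step_arm", "body": {
  "moves": [
    [[0,0,-0.007,-0.004,0.02,0,0],[0,-0.004,-0.007,-0.011,0.042,0,0],[0,-0.004,-0.007,-0.011,0.042,0.03,0],[0,-0.004,-0.007,-0.011,0.042,0.08,0],[0,-0.004,-0.007,-0.011,0.042,0.13,0],[0,-0.004,-0.007,-0.011,0.042,0.18,0],[0,-0.004,-0.007,-0.011,0.042,0.18,0],[0,-0.004,-0.007,-0.011,0.042,0.18,0]]
  ]
}}

```text
clock: 14.95
tcp_pos: [0.4832, 0.1461, 0.0775]
orientation: [-0.547, 0.552, -0.443, -0.448]
wrist_force: [-0.5, 0.1, -0.2]
finger_gap: 0.0002
```

```bash
python3 look.py 10 .683 .057 0.02; python3 goto.py .522,.144,.078 .535,.144,.078
```

```text
mid 0.6831 0.057 0.0221 {'b': (-0.1, 0.0004, 60), 'f': (-0.11, -0.0002, 60), 'l': (-0.09, -0.0008, 60), 'r': (-0.18, 0.0008, 60)}
rel yaw 0.0161 remaining 4.9
L 0.5361 0.1438
R 0.5401 -0.0362
left 0.6879 0.2973 0.0056 
right 0.6884 -0.2016 0.0079 
15.0 [0.4835 0.1448 0.0775] [ 0.1 -0.2  0.4]
[0.522, 0.144, 0.078] ([0.0008, -0.0004, -0.0011], [0.0074, -0.0378, -0.0011])
[0.535, 0.144, 0.078] ([0.0008, -0.0004, -0.0011], [0.0101, -0.0505, -0.0012])
```

Call:
{"method": "step_arm", "body": {
  "moves": [
    [[0,0,0,0.0035,-0.019,-0.001,0],[0,0,0,0.0074,-0.0378,-0.001,0],[0,0,0,0.0078,-0.0395,-0.001,0],[0,0,0,0.0081,-0.041,-0.001,0],[0,0,0,0.0085,-0.0425,-0.001,0],[0,0,0,0.0088,-0.044,-0.001,0],[0,0,0,0.0092,-0.0455,-0.001,0],[0,0,0,0.0095,-0.047,-0.001,0],[0,0,0,0.0099,-0.0485,-0.001,0]]
  ]
}}

```text
clock: 15.9
tcp_pos: [0.5293, 0.1447, 0.0769]
orientation: [-0.546, 0.55, -0.445, -0.449]
wrist_force: [-8.9, 2.8, 4.9]
finger_gap: 0.0001
```

```bash
python3 look.py 11 .686 .056 0.00; python3 goto.py .49,.144,.078 .49,-.036,.078
```

```text
mid 0.6857 0.0565 0.0011 {'b': (-0.12, -0.0005, 60), 'f': (-0.12, 0.0004, 58), 'l': (-0.16, -0.0003, 60), 'r': (-0.12, -0.0005, 60)}
rel yaw -0.0049 remaining 2.3
L 0.5406 0.1464
R 0.5408 -0.0336
left 0.6881 0.2974 0.0073 
right 0.6884 -0.2016 0.0079 
15.95 [0.5295 0.1448 0.0769] [-7.7  2.1  4.4]
[0.49, 0.144, 0.078] ([0.0019, 0.0014, -0.0066], [-0.009, 0.0385, -0.0005])
[0.49, -0.036, 0.078] ([0.0019, 0.0014, -0.0066], [-0.0095, 0.0399, -0.1804])
```

Call:
{"method": "step_arm", "body": {
  "moves": [
    [[0,0,-0.003,0.0006,-0.003,0,0],[0,0,-0.003,0.0008,-0.004,0,0],[0,0,-0.003,0.0008,-0.004,0,0]]
  ]
}}

```text
clock: 16.25
tcp_pos: [0.5302, 0.1452, 0.0761]
orientation: [-0.546, 0.549, -0.444, -0.45]
wrist_force: [-7.8, 2.7, 5.1]
finger_gap: -0.0002
```

Call:
{"method": "step_arm", "body": {
  "moves": [
    [[0,0,-0.005,0.0006,-0.0035,0,0],[0,0,-0.005,0.0008,-0.0045,0,0],[0,0,-0.005,0.0008,-0.0045,0,0]]
  ]
}}

```text
clock: 16.55
tcp_pos: [0.5313, 0.1457, 0.0753]
orientation: [-0.546, 0.549, -0.444, -0.451]
wrist_force: [-8.4, 1.8, 4.4]
finger_gap: -0.0001
```

```bash
python3 goto.py .49,.144,.078 .49,-.034,.078
```

```text
[0.49, 0.144, 0.078] ([0.0037, 0.0036, -0.0093], [-0.0108, 0.0399, -0.0012])
[0.49, -0.034, 0.078] ([0.0037, 0.0036, -0.0093], [-0.0117, 0.0417, -0.1792])
```

Call:
{"method": "step_arm", "body": {
  "moves": [
    [[0,0,-0.009,-0.004,0.02,0,0],[0.0037,0.0036,-0.009,-0.0115,0.0417,0,0],[0.0037,0.0036,-0.009,-0.0115,0.0417,-0.03,0],[0.0037,0.0036,-0.009,-0.0115,0.0417,-0.08,0],[0.0037,0.0036,-0.009,-0.0115,0.0417,-0.13,0],[0.0037,0.0036,-0.009,-0.0115,0.0417,-0.179,0],[0.0037,0.0036,-0.009,-0.0115,0.0417,-0.179,0],[0.0037,0.0036,-0.009,-0.0115,0.0417,-0.179,0]]
  ]
}}

```text
clock: 17.35
tcp_pos: [0.4898, -0.0352, 0.078]
orientation: [-0.549, 0.55, -0.444, -0.446]
wrist_force: [-0.1, -0.3, 0.3]
finger_gap: -0.0001
```

```bash
python3 look.py 12 .687 .056 0.00; python3 goto.py .527,-.034,.078 .535,-.034,.078
```

```text
mid 0.687 0.0563 -0.009 {'b': (-0.07, 0.0008, 60), 'f': (-0.13, -0.0004, 60), 'l': (-0.12, -0.0007, 60), 'r': (-0.11, 0.0002, 60)}
rel yaw -0.015 remaining 1.0
L 0.5428 0.1476
R 0.5412 -0.0324
left 0.6879 0.2973 0.0057 
right 0.6884 -0.2016 0.0072 
17.4 [ 0.4896 -0.0339  0.0778] [ 0.2 -0.   0.2]
[0.527, -0.034, 0.078] ([-0.0014, 0.0002, -0.0004], [0.0076, -0.0366, -0.0003])
[0.535, -0.034, 0.078] ([-0.0014, 0.0002, -0.0004], [0.0092, -0.0445, -0.0003])
```

Call:
{"method": "step_arm", "body": {
  "moves": [
    [[0,0,0,0.004,-0.019,0,0],[0,0,0,0.0076,-0.0366,0,0],[0,0,0,0.0079,-0.038,0,0],[0,0,0,0.0082,-0.0395,0,0],[0,0,0,0.0085,-0.041,0,0],[0,0,0,0.0088,-0.0425,0,0],[0,0,0,0.009,-0.0435,0,0],[0,0,0,0.0092,-0.0445,0,0]]
  ]
}}

```text
clock: 18.2
tcp_pos: [0.5319, -0.0334, 0.0773]
orientation: [-0.547, 0.549, -0.445, -0.448]
wrist_force: [-9.1, -0.9, 6.6]
finger_gap: 0.0003
```

```bash
python3 look.py 13 .687 .056 0.00; python3 goto.py .535,-.034,.078
```

```text
mid 0.688 0.0563 0.0019 {'b': (-0.11, -0.0006, 60), 'f': (-0.05, -0.0006, 44), 'l': (-0.1, 0.0005, 60), 'r': (-0.1, 0.001, 60)}
rel yaw -0.0041 remaining -0.0
L 0.5429 0.1461
R 0.5432 -0.0339
left 0.6879 0.2974 0.006 
right 0.6884 -0.2016 0.0073 
18.25 [ 0.5321 -0.0335  0.0773] [-7.7 -1.2  4.6]
[0.535, -0.034, 0.078] ([-0.0017, -0.0003, -0.0054], [-0.0001, -0.003, -0.0005])
```

Call:
{"method": "step_arm", "body": {
  "moves": [
    [[0,0,-0.003,0.0004,-0.0035,0,0],[0,0,-0.003,0.0004,-0.0042,0,0],[0,0,-0.003,0.0004,-0.0042,0,0]]
  ]
}}

```text
clock: 18.55
tcp_pos: [0.5329, -0.0336, 0.0768]
orientation: [-0.547, 0.549, -0.446, -0.448]
wrist_force: [-7.3, -3.1, 3.4]
finger_gap: -0.0
```

Call:
{"method": "step_arm", "body": {
  "moves": [
    [[0,0,-0.005,0.0004,-0.0035,0,0],[0,0,-0.005,0.0004,-0.0042,0,0],[0,0,-0.005,0.0004,-0.0042,0,0]]
  ]
}}

```text
clock: 18.85
tcp_pos: [0.5337, -0.0337, 0.0763]
orientation: [-0.547, 0.549, -0.447, -0.448]
wrist_force: [-8.1, -1.7, 4.5]
finger_gap: -0.0
```

```bash
python3 look.py 14 .6885 .056 0.005
```

```text
mid 0.6892 0.0566 0.0099 {'b': (-0.19, 0.0001, 60), 'f': (-0.19, -0.0051, 41), 'l': (-0.1, 0.0002, 60), 'r': (-0.17, 0.0015, 60)}
rel yaw 0.0039 remaining -1.2
L 0.5433 0.1451
R 0.5451 -0.0348
left 0.6879 0.2973 0.0061 
right 0.6884 -0.2016 0.0076 
18.9 [ 0.5337 -0.0337  0.0763] [-8.5 -3.   4.5]
```

Call:
{"method": "step_arm", "body": {
  "moves": [
    [[0,0,-0.008,0.0004,-0.0037,0,0],[0,0,-0.008,0.0004,-0.0044,0,0],[0,0,-0.008,0.0004,-0.0044,0,0]]
  ]
}}

```text
clock: 19.2
tcp_pos: [0.5346, -0.0339, 0.0758]
orientation: [-0.547, 0.549, -0.447, -0.446]
wrist_force: [-7.8, -2.3, 4.7]
finger_gap: 0.0002
```

```bash
python3 goto.py .49,-.034,.078 .49,.146,.078
```

```text
[0.49, -0.034, 0.078] ([-0.0043, -0.0039, -0.0066], [-0.0112, 0.0432, -0.0])
[0.49, 0.146, 0.078] ([-0.0043, -0.0039, -0.0066], [-0.0116, 0.0429, 0.18])
```

Still sliding; switch to the left corner.

Call:
{"method": "step_arm", "body": {
  "moves": [
    [[0,0,-0.006,-0.004,0.02,0,0],[-0.004,-0.004,-0.006,-0.0115,0.043,0,0],[-0.004,-0.004,-0.006,-0.0115,0.043,0.03,0],[-0.004,-0.004,-0.006,-0.0115,0.043,0.08,0],[-0.004,-0.004,-0.006,-0.0115,0.043,0.13,0],[-0.004,-0.004,-0.006,-0.0115,0.043,0.18,0],[-0.004,-0.004,-0.006,-0.0115,0.043,0.18,0],[-0.004,-0.004,-0.006,-0.0115,0.043,0.18,0]]
  ]
}}

```text
clock: 20.0
tcp_pos: [0.4894, 0.1474, 0.0779]
orientation: [-0.547, 0.552, -0.443, -0.448]
wrist_force: [0.4, 0.0, -0.3]
finger_gap: 0.0
```

```bash
python3 look.py 15 .689 .056 0.01; python3 goto.py .530,.145,.078 .535,.145,.078
```

```text
mid 0.6896 0.0567 0.0137 {'b': (-0.04, -0.0002, 60), 'f': (-0.07, -0.0003, 60), 'l': (-0.1, -0.0009, 60), 'r': (-0.14, 0.0006, 60)}
rel yaw 0.0077 remaining -1.6
L 0.5434 0.1447
R 0.5459 -0.0353
left 0.6879 0.2973 0.0059 
right 0.6884 -0.2016 0.0072 
20.05 [0.4895 0.1461 0.0778] [ 0.5 -0.6 -0.4]
[0.53, 0.145, 0.078] ([0.001, -0.0001, -0.0008], [0.0082, -0.0397, -0.0014])
[0.535, 0.145, 0.078] ([0.001, -0.0001, -0.0008], [0.0092, -0.0446, -0.0014])
```

View pics/top15.png

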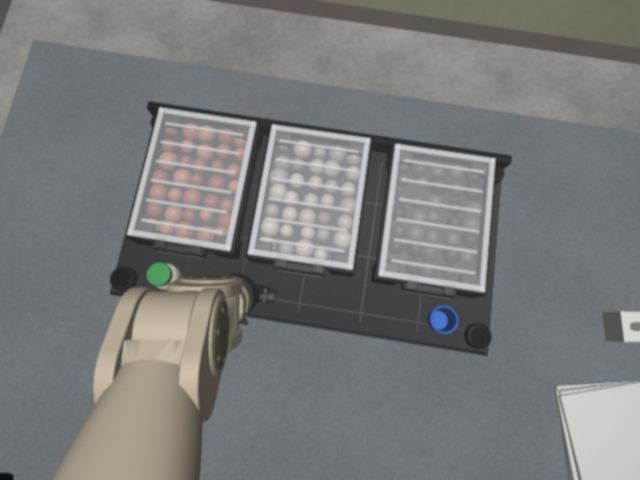

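Call:
{"method": "step_arm", "body": {
  "moves": [
    [[0,0,0,0.004,-0.019,-0.0014,0],[0,0,0,0.0082,-0.0397,-0.0014,0],[0,0,0,0.0085,-0.0415,-0.0014,0],[0,0,0,0.0088,-0.043,-0.0014,0],[0,0,0,0.009,-0.044,-0.0014,0],[0,0,0,0.0093,-0.045,-0.0014,0],[0,0,0,0.0093,-0.045,-0.0014,0]]
  ]
}}

```text
clock: 20.75
tcp_pos: [0.5335, 0.1441, 0.0774]
orientation: [-0.547, 0.551, -0.445, -0.447]
wrist_force: [-4.2, -2.0, 0.9]
finger_gap: -0.0004
```

```bash
python3 look.py 16 .689 .056 0.01
```

```text
mid 0.6905 0.0567 0.0047 {'b': (-0.1, -0.0006, 60), 'f': (-0.11, 0.0008, 58), 'l': (-0.14, -0.0014, 60), 'r': (-0.12, -0.0002, 60)}
rel yaw -0.0013 remaining -2.5
L 0.5451 0.146
R 0.5459 -0.034
left 0.6896 0.2974 0.0126 
right 0.6884 -0.2016 0.0074 
20.8 [0.5335 0.1442 0.0774] [-4.  -2.8  1.6]
```

Call:
{"method": "step_arm", "body": {
  "moves": [
    [[0,0,0,0.0004,-0.0025,0,0],[0,0,0,0.0006,-0.0035,0,0],[0,0,0,0.0006,-0.0035,0,0]]
  ]
}}

```text
clock: 21.1
tcp_pos: [0.5337, 0.1442, 0.0767]
orientation: [-0.545, 0.55, -0.446, -0.449]
wrist_force: [-9.5, -1.4, 6.6]
finger_gap: -0.0003
```

Call:
{"method": "step_arm", "body": {
  "moves": [
    [[0,0,-0.003,0.0006,-0.0032,0,0],[0,0,-0.003,0.0008,-0.004,0,0],[0,0,-0.003,0.0008,-0.004,0,0]]
  ]
}}

```text
clock: 21.4
tcp_pos: [0.5338, 0.1443, 0.0758]
orientation: [-0.544, 0.549, -0.447, -0.45]
wrist_force: [-11.4, -1.1, 7.5]
finger_gap: -0.0
```

```bash
python3 look.py 17 .6905 .0565 0.005; python3 goto.py .49,.145,.078 .49,-.034,.078
```

```text
mid 0.6905 0.0566 0.0048 {'b': (-0.1, 0.0004, 60), 'f': (-0.11, -0.0007, 57), 'l': (-0.19, -0.0012, 60), 'r': (-0.09, -0.0002, 60)}
rel yaw -0.0012 remaining -2.5
L 0.5451 0.1459
R 0.5459 -0.0341
left 0.6913 0.2974 0.0183 
right 0.6884 -0.2016 0.0072 
21.45 [0.5338 0.1443 0.0758] [-11.   -1.3   7.5]
[0.49, 0.145, 0.078] ([0.0023, -0.0016, -0.0124], [-0.0107, 0.0425, 0.001])
[0.49, -0.034, 0.078] ([0.0023, -0.0016, -0.0124], [-0.0106, 0.0439, -0.178])
```

Call:
{"method": "step_arm", "body": {
  "moves": [
    [[0,0,-0.012,-0.004,0.02,0,0],[0.002,-0.0016,-0.012,-0.0107,0.043,0,0],[0.002,-0.0016,-0.012,-0.0107,0.043,-0.03,0],[0.002,-0.0016,-0.012,-0.0107,0.0435,-0.08,0],[0.002,-0.0016,-0.012,-0.0107,0.0435,-0.13,0],[0.002,-0.0016,-0.012,-0.0107,0.0439,-0.178,0],[0.002,-0.0016,-0.012,-0.0107,0.0439,-0.178,0],[0.002,-0.0016,-0.012,-0.0107,0.0439,-0.178,0]]
  ]
}}

```text
clock: 22.25
tcp_pos: [0.4904, -0.0353, 0.0785]
orientation: [-0.549, 0.55, -0.444, -0.446]
wrist_force: [0.2, -0.1, 0.0]
finger_gap: -0.0001
```

```bash
python3 look.py 18 .6905 .0565 0.005; python3 goto.py .533,-.034,.078 .538,-.034,.078
```

```text
mid 0.6905 0.0566 0.0046 {'b': (-0.09, -0.0001, 60), 'f': (-0.08, -0.0008, 60), 'l': (-0.1, -0.0, 60), 'r': (-0.13, 0.0006, 60)}
rel yaw -0.0014 remaining -2.5
L 0.5451 0.146
R 0.5459 -0.034
left 0.6879 0.2974 0.0057 
right 0.6884 -0.2016 0.0073 
22.3 [ 0.4901 -0.034   0.0783] [-0.2  1.  -0.2]
[0.533, -0.034, 0.078] ([-0.0007, 0.0003, 0.0003], [0.0092, -0.0419, -0.0002])
[0.538, -0.034, 0.078] ([-0.0007, 0.0003, 0.0003], [0.0102, -0.0468, -0.0003])
```

Call:
{"method": "step_arm", "body": {
  "moves": [
    [[0,0,0,0.0045,-0.021,0,0],[0,0,0,0.0092,-0.0419,0,0],[0,0,0,0.0096,-0.044,0,0],[0,0,0,0.01,-0.0455,0,0],[0,0,0,0.0102,-0.0465,0,0],[0,0,0,0.0104,-0.0475,0,0],[0,0,0,0.0104,-0.0475,0,0]]
  ]
}}

```text
clock: 23.0
tcp_pos: [0.5348, -0.0314, 0.0767]
orientation: [-0.546, 0.55, -0.444, -0.449]
wrist_force: [-10.5, -1.5, 5.9]
finger_gap: -0.0001
```

```bash
python3 look.py 19 .6905 .0565 0.005;python3 goto.py .540,-.034,.078
```

```text
mid 0.6905 0.0566 0.0054 {'b': (-0.12, -0.0, 60), 'f': (-0.16, -0.0028, 40), 'l': (-0.12, -0.0005, 60), 'r': (-0.13, 0.001, 60)}
rel yaw -0.0006 remaining -2.5
L 0.5451 0.1459
R 0.546 -0.0341
left 0.6879 0.2973 0.0058 
right 0.6884 -0.2016 0.0077 
23.05 [ 0.5348 -0.0314  0.0767] [-10.1  -1.6   6.5]
[0.54, -0.034, 0.078] ([0.0019, 0.001, -0.0067], [-0.0003, -0.0054, -0.0027])
```

Call:
{"method": "step_arm", "body": {
  "moves": [
    [[0,0,-0.003,0.0,-0.0042,-0.001,0],[0,0,-0.003,0.0,-0.0052,-0.001,0],[0,0,-0.003,0.0,-0.0052,-0.001,0]]
  ]
}}

```text
clock: 23.35
tcp_pos: [0.5349, -0.0306, 0.0762]
orientation: [-0.544, 0.549, -0.446, -0.451]
wrist_force: [-13.7, -4.0, 9.1]
finger_gap: -0.0003
```

Call:
{"method": "step_arm", "body": {
  "moves": [
    [[0,0,-0.003,-0.0008,-0.0048,-0.001,0],[0,0,-0.003,-0.0008,-0.0054,-0.001,0],[0,0,-0.003,-0.0008,-0.0054,-0.001,0]]
  ]
}}

```text
clock: 23.65
tcp_pos: [0.5349, -0.0304, 0.0762]
orientation: [-0.542, 0.548, -0.448, -0.452]
wrist_force: [-12.4, -5.3, 6.7]
finger_gap: -0.0002
```

Call:
{"method": "step_arm", "body": {
  "moves": [
    [[0,0,-0.003,-0.0008,-0.0056,0,0],[0,0,-0.003,-0.0008,-0.0066,0,0],[0,0,-0.003,-0.0008,-0.0066,0,0]]
  ]
}}

```text
clock: 23.95
tcp_pos: [0.535, -0.0294, 0.076]
orientation: [-0.539, 0.547, -0.451, -0.454]
wrist_force: [-15.0, -6.8, 6.6]
finger_gap: 0.0002
```

```bash
python3 look.py 20 .6905 .0565 0.005; python3 goto.py .52,-.036,.079
```

```text
mid 0.6906 0.0567 0.0051 {'b': (-0.16, 0.001, 60), 'f': (-0.17, -0.0035, 36), 'l': (-0.11, 0.0004, 60), 'r': (-0.12, 0.0014, 60)}
rel yaw -0.0009 remaining -2.6
L 0.5451 0.1459
R 0.5461 -0.0341
left 0.6879 0.2973 0.006 
right 0.6885 -0.2016 0.0068 
24.0 [ 0.535  -0.0294  0.076 ] [-15.5  -7.8   6.7]
[0.52, -0.036, 0.079] ([0.0063, -0.0047, -0.0279], [-0.0057, 0.0143, -0.0064])
```

Call:
{"method": "step_arm", "body": {
  "moves": [
    [[0.003,-0.002,-0.014,-0.002,0.006,0,0],[0.0063,-0.0047,-0.028,-0.0057,0.0143,-0.003,0],[0.0063,-0.0047,-0.028,-0.0057,0.0143,-0.0064,0],[0.0063,-0.0047,-0.028,-0.0057,0.0143,-0.0064,0],[0.0063,-0.0047,-0.028,-0.0057,0.0143,-0.0064,0]]
  ]
}}

```text
clock: 24.5
tcp_pos: [0.5209, -0.0354, 0.0794]
orientation: [-0.548, 0.551, -0.443, -0.447]
wrist_force: [-0.0, -0.1, 0.3]
finger_gap: -0.0001
```

```bash
python3 look.py 21 .6905 .0565 0.005; python3 goto.py .534,-.037,.0785 .538,-.0375,.079 .5405,-.038,.080
```

```text
mid 0.6905 0.0567 0.0054 {'b': (-0.13, -0.0005, 60), 'f': (-0.14, -0.0011, 60), 'l': (-0.08, -0.0007, 60), 'r': (-0.12, 0.0003, 60)}
rel yaw -0.0006 remaining -2.5
L 0.5451 0.1459
R 0.546 -0.0341
left 0.6878 0.2973 0.0059 
right 0.6884 -0.2016 0.0074 
24.55 [ 0.5208 -0.0355  0.0793] [ 0.2 -0.3  1.1]
[0.534, -0.037, 0.0785] ([0.001, 0.0001, 0.001], [0.0036, -0.0127, -0.0016])
[0.538, -0.0375, 0.079] ([0.001, 0.0001, 0.001], [0.0039, -0.0168, -0.0021])
[0.5405, -0.038, 0.08] ([0.001, 0.0001, 0.001], [0.0035, -0.0194, -0.0026])
```

Call:
{"method": "step_arm", "body": {
  "moves": [
    [[0,0,0,0.0036,-0.0125,-0.0016,0],[0,0,0,0.0036,-0.0145,-0.0018,0],[0,0,0,0.0034,-0.016,-0.002,0],[0,0,0,0.0032,-0.0175,-0.0023,0],[0,0,0,0.003,-0.0185,-0.0025,0],[0,0,0,0.0028,-0.019,-0.0026,0],[0,0,0,0.0028,-0.019,-0.0026,0]]
  ]
}}

```text
clock: 25.25
tcp_pos: [0.5349, -0.0368, 0.0779]
orientation: [-0.546, 0.548, -0.446, -0.45]
wrist_force: [-14.6, 0.9, 5.7]
finger_gap: -0.0
```

Call:
{"method": "step_arm", "body": {
  "moves": [
    [[0,0,-0.003,-0.0003,-0.0058,0,0],[0,0,-0.003,-0.0003,-0.0066,0,0],[0,0,-0.003,-0.0003,-0.007,0,0],[0,0,-0.003,-0.0003,-0.007,0,0]]
  ]
}}

```text
clock: 25.65
tcp_pos: [0.5351, -0.0364, 0.0768]
orientation: [-0.544, 0.545, -0.449, -0.453]
wrist_force: [-20.4, -2.4, 12.4]
finger_gap: 0.0
```

```bash
python3 - <<'E'
from h import *
for i in range(6):
    s=env.get_state();print(s["clock"],s["wrist_force"].round(1),np.linalg.norm(s["wrist_force"]).round(1)); env.read_camera("top")
E
python3 goto.py .48,-.036,.08
```

```text
25.65 [-20.4  -2.4  12.4] 24.0
25.7 [-21.2  -1.1  13.1] 24.9
25.75 [-20.5  -2.6  13. ] 24.4
25.8 [-20.3  -0.7  12.3] 23.7
25.85 [-21.9  -1.8  12.7] 25.4
25.9 [-20.7  -1.7  12. ] 24.0
[0.48, -0.036, 0.08] ([-0.0008, 0.0019, -0.0216], [-0.0134, 0.0535, 0.0007])
```

Call:
{"method": "step_arm", "body": {
  "moves": [
    [[0,0,-0.007,-0.002,0.006,0,0],[0,0,-0.021,-0.0046,0.0145,0.0005,0],[0,0,-0.0216,-0.0046,0.0145,0.0005,0],[0,0,-0.0216,-0.0046,0.0145,0.0005,0],[0,0,-0.0216,-0.0046,0.0145,0.0005,0]]
  ]
}}

```text
clock: 26.45
tcp_pos: [0.5213, -0.0362, 0.079]
orientation: [-0.549, 0.551, -0.443, -0.447]
wrist_force: [0.9, -0.5, -0.1]
finger_gap: -0.0002
```

```bash
python3 look.py 22 .6905 .0565 0.005; python3 goto.py .534,-.037,.0785 .5403,-.038,.080
```

```text
mid 0.6904 0.0566 0.0058 {'b': (-0.12, -0.0002, 60), 'f': (-0.07, -0.0019, 60), 'l': (-0.16, -0.0002, 60), 'r': (-0.11, 0.0013, 60)}
rel yaw -0.0002 remaining -2.4
L 0.5449 0.1457
R 0.546 -0.0343
left 0.6878 0.2974 0.0055 
right 0.6884 -0.2016 0.0075 
26.5 [ 0.5211 -0.0362  0.0789] [ 0.5  0.1 -0.7]
[0.534, -0.037, 0.0785] ([-0.0007, 0.0017, 0.001], [0.0031, -0.0125, -0.0009])
[0.5403, -0.038, 0.08] ([-0.0007, 0.0017, 0.001], [0.0029, -0.019, -0.0019])
```

Call:
{"method": "step_arm", "body": {
  "moves": [
    [[0,0,0,0.0031,-0.0125,-0.0009,0],[0,0,0,0.0029,-0.0145,-0.0011,0],[0,0,0,0.0026,-0.016,-0.0013,0],[0,0,0,0.0023,-0.0175,-0.0015,0],[0,0,0,0.002,-0.0187,-0.0017,0],[0,0,0,0.0018,-0.0196,-0.0019,0],[0,0,0,0.0018,-0.0196,-0.0019,0],[0,0,0,0.0018,-0.0196,-0.0019,0]]
  ]
}}

```text
clock: 27.3
tcp_pos: [0.5349, -0.037, 0.0782]
orientation: [-0.547, 0.547, -0.446, -0.45]
wrist_force: [-12.6, 0.3, 2.2]
finger_gap: 0.0001
```

```bash
python3 - <<'E'
from h import *
F=[]
for i in range(8):
    F.append(env.get_state()["wrist_force"]); env.read_camera("top")
F=np.array(F);print(F.mean(0).round(1),np.linalg.norm(F,axis=1).round(1),env.get_state()["clock"])
E
python3 goto.py .48,-.036,.08
```

```text
[-12.2   0.4   2.1] [12.8 12.8 12.1 12.1 12.2 12.9 12.3 12.2] 27.7
[0.48, -0.036, 0.08] ([-0.0014, 0.0031, -0.011], [-0.0126, 0.0534, 0.0013])
```

Call:
{"method": "step_arm", "body": {
  "moves": [
    [[0,0,-0.003,-0.0008,-0.0052,0,0],[0,0,-0.003,-0.0008,-0.006,0,0],[0,0,-0.003,-0.0008,-0.006,0,0]]
  ]
}}

```text
clock: 28.0
tcp_pos: [0.535, -0.0368, 0.0779]
orientation: [-0.545, 0.545, -0.449, -0.452]
wrist_force: [-15.2, -2.2, 8.1]
finger_gap: -0.0001
```

Call:
{"method": "step_arm", "body": {
  "moves": [
    [[0,0,-0.003,-0.001,-0.0054,0,0],[0,0,-0.003,-0.001,-0.0061,0,0],[0,0,-0.003,-0.001,-0.0061,0,0]]
  ]
}}

```text
clock: 28.3
tcp_pos: [0.535, -0.0367, 0.078]
orientation: [0.543, -0.543, 0.451, 0.454]
wrist_force: [-16.9, -2.8, 8.9]
finger_gap: 0.0001
```

```bash
python3 - <<'E'
from h import *
F=[]
for i in range(8):
    F.append(env.get_state()["wrist_force"]); env.read_camera("top")
F=np.array(F);print(F.mean(0).round(1),np.linalg.norm(F,axis=1).round(1),env.get_state()["clock"])
E
python3 goto.py .48,-.036,.08
```

```text
[-16.4  -2.9   9.4] [19.3 19.1 19.4 19.8 18.6 18.3 19.7 19.1] 28.7
[0.48, -0.036, 0.08] ([-0.0037, 0.0017, -0.028], [-0.0119, 0.0538, 0.0009])
```

Call:
{"method": "step_arm", "body": {
  "moves": [
    [[0,0,-0.005,-0.001,0.006,0,0],[0,0,-0.02,-0.006,0.025,0,0],[0,0,-0.028,-0.0119,0.0538,0,0],[0,0,-0.028,-0.0119,0.065,0,0],[0,0,-0.028,-0.04,0.08,0,0],[0,0,-0.028,-0.08,0.09,0,0],[0,0,-0.028,-0.12,0.1,0,0],[0,0,-0.028,-0.12,0.1,0,0],[0,0,-0.028,-0.12,0.1,0,0],[0,0,-0.028,-0.12,0.1,0,0]]
  ]
}}

```text
clock: 29.7
tcp_pos: [0.4153, -0.0373, 0.1774]
orientation: [0.55, -0.549, 0.444, 0.446]
wrist_force: [-0.1, 0.4, 0.1]
finger_gap: -0.0
```

```bash
python3 look.py 23 .6905 .0565 0.005
python3 - <<'E'
from h import *
im,d=env.read_camera("scene");cv2.imwrite("pics/scene23.png",im[:,:,::-1])
for t in ("jar_mid","cup_mid"):
    env.read_camera("top");print(t,[(b["uv"],b["confidence"]) for b in env.boxes_of("top",t)][:2])
a=np.load("top0im.npy").astype(int);b=env.read_camera("top")[0].astype(int)
for n,(u,v) in {"jar":(160,275),"cup":(444,320)}.items(): print(n,np.abs(a-b)[v-20:v+20,u-22:u+22].mean())
E
```

```text
mid 0.6904 0.0565 0.0059 {'b': (-0.07, -0.0009, 60), 'f': (-0.11, -0.001, 60), 'l': (-0.08, -0.0, 60), 'r': (-0.1, 0.001, 60)}
rel yaw -0.0001 remaining -2.4
L 0.5449 0.1457
R 0.5459 -0.0343
left 0.6879 0.2973 0.006 
right 0.6884 -0.2016 0.0075 
29.75 [ 0.415  -0.0372  0.1769] [ 0.8 -0.6 -0.3]
jar_mid [([162.6, 273.9], 0.83)]
cup_mid [([445.4, 321.7], 0.57)]
jar 1.5191287878787878
cup 1.496401515151515
```

View pics/top23.png

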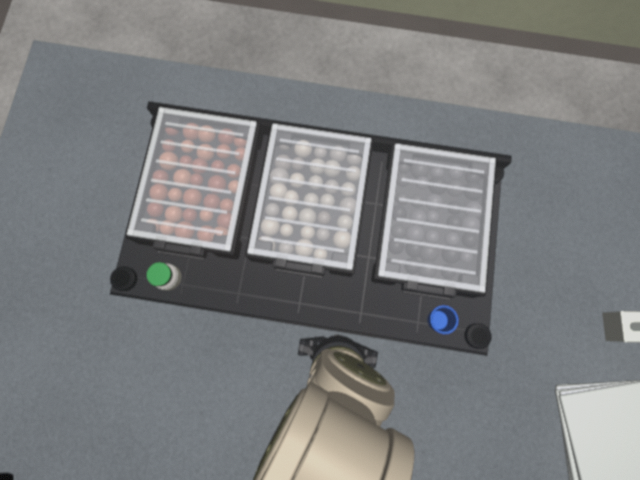

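View pics/scene23.png

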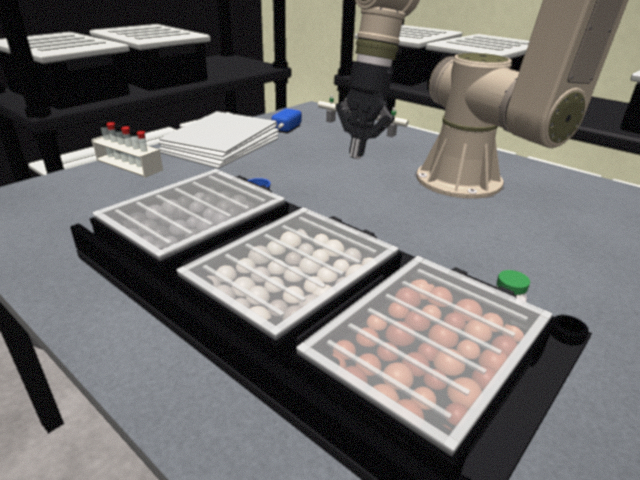

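The middle tub at (310,195) is in line with its neighbours and against the lip. The neighbours, the jar (160,274) and the cup (444,320) have not moved.

```bash
python3 -c "
from workcell import env
print(env.hand_in())"
```

```text
the job is handed in; nothing more can be done
None
```

The tub is home against the back lip, the gripper is clear of it, and the job was handed in at about 30 s. One trial press read about 24 to 25 N, so the 25 N limit was met with almost no margin.

**Walking it in:** I pushed the front corner pillars in turn with the closed fingertips. At every check the tub was within about 0.04 rad (2.3°) of straight. Sliding took about 8 to 12 N. Each front corner then held still under a rising push: the left to about 11 N, the right beyond 15 N.

**Final press:** I pressed the right corner at about 16.4 N along x (19.2 N in total), held it about 0.4 s, then let go and backed away.

**Last checks:**
- **Straightness:** the tub is within about 0.001 rad of the lip's direction as I took it, 0.006 rad from the lip and the neighbours.
- **Lateral position:** the tub sits about 8 mm left of the middle of the gap, leaving roughly 21 mm to the left neighbour and 38 mm to the right.
- **Other objects:** the neighbours measured the same as at the start to about 0.1 mm. The jar and cup looked unmoved in the picture.

**What disagreed or went wrong:**
- **The 25 N limit:** a trial press before the final one overshot to 20 to 22 N along x. It read about 24 to 25 N in total, and a single noisy sample showed 25.4 N. I backed off and pressed again.
- **Depth along x:** the tub ended about 2.5 mm deeper than the neighbours' centres suggested. They may stand slightly short of the lip, so I relied on the force rising with no movement to confirm contact.

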